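Hang the measuring microscope on the spring balancer

TASK

Take the balancer's hook by its black knob, pull it down against its spring, swing it under the wire bail of the measuring microscope standing in its cup, and ease the hook all the way back up so that the microscope hangs from it, still, clear of the cup. Never let the sprung hook fly up, and leave the other things on the bench where they are.

Things in the scene. Friction and masses are not known exactly. Their poses are not given: they have to be found in the camera images.
- stand: Spring balancer stand, fixed to the worktop: round grey foot 110 mm across and 14 mm high, upright steel post 26 mm in diameter, grey spring drum on top (highest point z = 0.395 m). Origin on the post axis at worktop level, z up; the arm swivels about and slides along this axis. A tall hardness tester (x over 0.5 m, y over -0.12 m) stands left of it: swing past it with the arm drawn in.
- carriage (a joint): Height of the hook's carriage on the post, m: 0 = fully up (where the spring holds it), grows as the hook is pulled down, stop at 0.080. The spring pulls up with about 6 N at 0 and 9 N at 0.07, enough to lift the microscope to 0 by itself; it is only lightly damped, so let go when pulled down it flies up.
- hook_arm (a joint): Swivel of the hook's arm about the vertical post axis, rad, range -1 to 1: 0 = the arm points along the stand's own -x; grows counter-clockwise seen from above. Light friction, stays where it is left. The open tip of the hook faces the way in which this value falls.
- hook: Level aluminium arm, 16 x 16 mm, carrying at its free end, 160 mm from the post's axis, the black knob above and the steel hook below. Origin on the post's axis at the arm's mid-height; the arm runs along its own -x and the hook's tip faces its +y. The hook is a J of 7 mm steel across the arm: stem on the knob's axis, mouth 21 mm wide between stem and tip, tip's axis 28 mm from the stem's.
- knob (a point): Middle of the black knob's grip, on the vertical axis through the hook's stem; 0.316 m high when the hook is fully up. The grip is 22 mm in diameter, from 16 mm below to 17 mm above this point, with a 26 mm rim above it (top 23 mm over the point) and a 34 mm flange below it, on the arm (arm's top 23 mm below the point). Free from above.
- hook_seat (a point): The place in the hook where the centre line of a hung bail lies: 14 mm from the stem's axis towards the tip, 82.5 mm below knob. The hook's tip reaches 9 mm above this point, its lowest steel is 10 mm below it.
- cup: Round grey parking cup, fixed on the worktop, 66 mm across its foot, 22 mm high; inside 45 mm across, floor 8 mm up. Origin at the centre of its underside, z up. Its x (and the bail) points along the arm within 0.45 rad when the hook is at the bail.
- microscope: Hand measuring microscope, black barrel 33 mm in diameter on a 38 mm foot, 136 mm high, about 0.28 kg, standing loosely in the cup, with a wire bail on a collar round the barrel. Origin under the foot, 4 mm in -y from the barrel's axis; z is up along the barrel.
- bail_top (a point): Middle of the top bar of the microscope's bail, on the wire's centre line, 181 mm above the microscope's underside. Wire 6 mm; bail 60 mm wide along the microscope's x, top bar nearly level for 16 mm either side. Clear window below: 42 mm high down to the barrel's top, 54 mm wide. Its distance from the post's axis is within 13 mm of the hook's 160 mm, which is good enough.
- check_block: Bystander: round metal block, 64 mm across, 16 mm high; origin under its centre.
- key_set: Bystander: folding hex key set, 33 x 96 x 22 mm; origin under its centre.
- round_specimen: Bystander: round metal specimen, 36 mm across, 22 mm high; origin under its centre.

How it is judged:
By the outcome, as a careful person would: the job done as asked, in the order asked, and still so for the second after the job is handed in, with the robot touching nothing.
It also fails if it takes over 53 s, if anything falls off the work surface, if the arm or the gripper's body presses on something with over 40 N, if the wrist force passes 120 N, or if a joint passes its speed limit or range.

ROBOT

A 7-joint arm with a two-finger parallel gripper is mounted at the origin on a cart in front of the work surface, level with it; the furniture and walls round the work are solid. World frame = base frame: x ahead of the robot, y to its left, z up, the work surface at z = 0. Lengths are in mm, angles in rad, forces in N, time in s.
With the tool pointing down it reaches from about 400 to 900 mm from the base axis. Payload 5.6 kg.
Tool frame: the origin (TCP) lies midway between the tips of the shut fingers; the grasp point (between the pads) lies 19 mm behind it; z points along the fingers, y is the line along which they close (so a half turn about z gives the same grasp; the last joint's range is limited). The gripper opens to 92 mm and grips with 3 to 60 N. Pads are 20 mm wide; open, the fingers measure 128 mm over their backs; the gripper's body (75 mm by 189 mm) begins 69 mm behind the grasp point.
Start: joints at [1.223, 0.468, -0.012, 1.603, 0.006, 1.071, -0.056], TCP at [195.024, -620.061, 181.692] pointing down, gripper open.
Joint ranges: [-2.53, 2.53], [-0.31, 2.02], [-1.57, 1.55], [0.28, 2.44], [-1.29, 4.43], [0.15, 1.84], [-2.92, 2.92]. Speed limits (rad/s): [2.57, 2.57, 3.14, 3.14, 3.14, 3.14, 3.14].

INTERFACE

Orientations are given as a rotation vector (axis times angle).
In Python, from cell import robot, grip, kin, viewer gives the robot as it stands. Calls block until the motion is done:
- robot.movep(position, orientation): joint-space move of the TCP to a pose.
- robot.servo_line(position, feed=150, rotation=None): straight line of the TCP; rotation=None keeps the orientation; feed is the mean speed in mm/s.
- robot.goto_joints(angles): joint-space move.
- grip(opening, newtons=None): opening from 0.0 (shut) to 1.0 (fully open); newtons is the grip in N (None keeps the last); returns when the fingers have stopped.
- robot.hold(seconds).
- kin.ik(position, orientation): joint angles nearest the present ones, or None.
- robot.observe(): the state.
- viewer.read_camera(name): name is "side" or "top" or "wrist"; returns the picture (420x560x3 uint8, red, green, blue); there is no depth.
- viewer.camera_info(name): a dict with "camera_matrix" (3x3 intrinsics, pixels), "k1" (the pictures are not rectified: a ray, as slopes to the right and down, at radius r is drawn at 1 + k1 r^2 times it, then the intrinsics apply), "R" (3x3) and "t" (3): a world point X has camera coordinates R X + t. Camera axes: x right, y down, z forward; pixel columns grow to the right and rows downward; lengths in mm; the calibration is good to about 2 mm. A picture is of the moment at which its call begins: read the wrist's pose just before it. camera_info takes no time and is no camera call; for the wrist camera it gives the pose at the moment of the call.
A pose or a line that the arm cannot do raises robot.IKError and nothing moves.
- robot.job_done(): hands the job in; it is judged then, once.
Trained networks look in the newest picture that a camera, given by its name, has taken for a name from the list of things; names that differ only in an ending like _2 or _b are one class to them, and where a whole thing is asked for, a point or a joint stands for the part that bears it (a point fixed in the world has none). Each returns a list of dicts, best first, with "confidence" (0 to 1); they miss things now and then, are a little off and sometimes report something else, mostly with a low value. They report only what shows in the picture. A call takes as long as a camera call.
- viewer.silhouettes(name, camera): "mask" (420x560 bool, what is visible of it).
- viewer.pinpoint(name, camera): "at" ([x, y, z] in mm, in the coordinates of the camera as it stood for that picture, good to about 4 mm: a listed point, or the origin of a listed thing).
The state is a dict: "t": time; "joints": joint angles; "joint_velocities": joint speeds; "joint_torque": joint torques, N m; "tcp_pos": TCP position; "tcp_rot": TCP orientation; "contact_force": force on the tool from outside, world axes, zero at the start; "wrist_torque": the same for the moment, N m; "grip_width": opening from 0.0 (shut) to 1.0 (fully open); "grip_force": force on a finger pad.
Only numpy, scipy, OpenCV 4.12 (cv2) and the standard library are available. Lean on these libraries where they do the work, as an engineer would, in place of code of your own. Each camera call takes 0.05 s, during which the arm holds its last target. There are 200 camera calls.

## Working session

There is one attempt and no reset: what is moved stays moved. The work goes in short steps, each a Python script; the robot and the scene stay as the last script left them, time stands still between calls to the robot, and variables do not carry over. Pictures are saved under pics/ and viewed, at most 10 in all, crops included, and the job is handed in when it is done.

```bash
ls; mkdir -p pics
cat > h.py <<'E'
import numpy as np, cv2
from cell import robot, grip, kin, viewer
def world(p,ci): return np.array(ci["R"]).T@(np.array(p)-np.array(ci["t"]))
def pix(X,ci):
    c=np.array(ci["R"])@np.array(X)+np.array(ci["t"]); s=c[:2]/c[2]; s=s*(1+ci["k1"]*(s@s)); K=np.array(ci["camera_matrix"]); return K[:2,:2]@s+K[:2,2]
def look(cam,names,save=None):
    ci=viewer.camera_info(cam); im=viewer.read_camera(cam)
    if save: cv2.imwrite("pics/"+save,im[:,:,::-1])
    for n in names:
        r=viewer.pinpoint(n,cam)
        print(cam,n,[(round(d["confidence"],2),world(d["at"],ci).round(1).tolist()) for d in r[:2]])
    return im,ci
E
python3 - <<'E'
from h import *
o=robot.observe(); print(o["t"],o["tcp_pos"],o["tcp_rot"],o["contact_force"])
N=["stand","knob","hook_seat","bail_top","cup","microscope","hook"]
a,_=look("side",N,"side0.png"); b,_=look("top",N,"top0.png")
cv2.imwrite("pics/both.png",cv2.resize(np.hstack([a,b])[:,:,::-1],(800,300)))
print(robot.observe()["t"])
E
```

```text
pics
0.0 [ 194.81770497 -619.44806678  180.72841023] [-3.10347828e+00 -4.76592951e-01  6.03551036e-04] [ 0.84241972 -0.61067097 -1.03348136]
side stand [(0.78, [662.8, -263.8, 2.7])]
side knob [(0.86, [539.6, -374.3, 314.0]), (0.63, [516.2, -258.8, 0.1])]
side hook_seat [(0.77, [527.6, -361.6, 236.6])]
side bail_top [(0.79, [510.4, -263.8, 188.2])]
side cup []
side microscope [(0.61, [507.7, -263.2, 7.1])]
side hook [(0.61, [659.5, -263.1, 286.8])]
top stand [(0.6, [664.5, -265.9, 1.5])]
top knob [(0.93, [540.4, -370.2, 318.4])]
top hook_seat [(0.67, [533.5, -361.9, 236.6])]
top bail_top [(0.59, [509.7, -259.7, 188.2])]
top cup [(0.75, [505.8, -259.4, 1.9])]
top microscope [(0.81, [510.2, -264.1, 7.3])]
top hook [(0.89, [665.0, -263.2, 288.1]), (0.65, [543.9, -371.1, 318.0])]
0.8
```

View pics/side0.png

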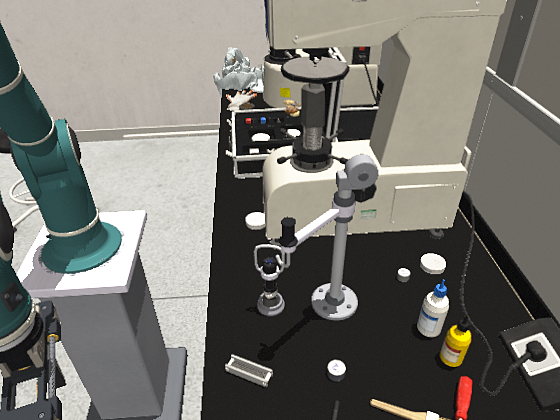

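View pics/top0.png

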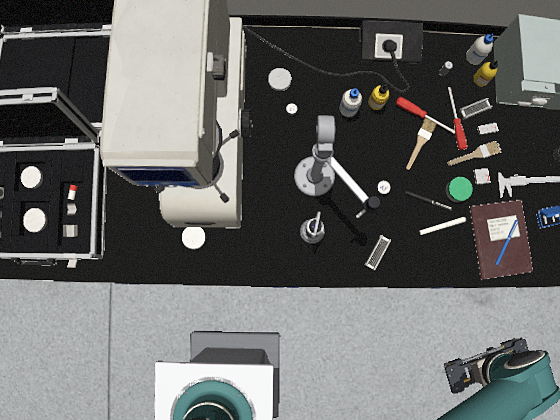

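The side view shows the knob at about (288,230), with the bail at (270,255) and the post at (340,300). The top view shows the arm pointing to lower right, knob at (373,202), and the microscope at (312,230). Detections from both cameras agree, and the hook's tip faces the bail. I'll move above the knob and check it with the wrist camera.

```bash
cat >> h.py <<'E'
from scipy.spatial.transform import Rotation as Ro
def rot(phi,s):   # tool down, closing line along the tangent of the arm direction phi
    y=s*np.array([-np.sin(phi),np.cos(phi),0]); z=np.array([0,0,-1.]); return Ro.from_matrix(np.column_stack([np.cross(y,z),y,z])).as_rotvec()
P=np.array([663.5,-264.5])
def kn(phi,r=160): return P+r*np.array([np.cos(phi),np.sin(phi)])
def st():
    o=robot.observe(); print("t",round(o["t"],2),o["tcp_pos"].round(1) if hasattr(o["tcp_pos"],'round') else o["tcp_pos"],"F",np.round(o["contact_force"],1),"grip",round(o["grip_width"],3),o["grip_force"]); return o
E
python3 - <<'E'
from h import *
phi=np.radians(221.1)
for s in (1,-1):
  for d in (221.1,200,184,175):
    for z in (390,303,232):
      q=kin.ik([*kn(np.radians(d)),z],rot(np.radians(d),s)); print(s,d,z,None if q is None else np.round(q,2))
s=min((1,-1),key=lambda s:9 if kin.ik([*kn(phi),390],rot(phi,s)) is None else abs(kin.ik([*kn(phi),390],rot(phi,s))[6]+.056))
print("s",s)
robot.movep([540,-372,390],rot(phi,s)); st()
im,ci=look("wrist",["knob","stand","bail_top","hook_seat"],"w1.png")
look("top",["knob"]);look("side",["knob"]);st()
E
```

```text
1 221.1 390 [ 0.69  0.38 -0.21  1.28  0.08  1.49 -0.36]
1 221.1 303 [ 0.69  0.41 -0.21  1.43  0.08  1.32 -0.37]
1 221.1 232 [ 0.69  0.45 -0.21  1.52  0.1   1.18 -0.38]
1 200 390 [ 0.63  0.27 -0.17  1.42  0.05  1.45 -0.76]
1 200 303 [ 0.63  0.31 -0.17  1.56  0.05  1.28 -0.76]
1 200 232 [ 0.63  0.35 -0.16  1.66  0.06  1.14 -0.77]
1 184 390 [ 0.59  0.21 -0.18  1.49  0.04  1.44 -1.09]
1 184 303 [ 0.58  0.25 -0.17  1.63  0.04  1.26 -1.1 ]
1 184 232 [ 0.57  0.3  -0.16  1.73  0.05  1.11 -1.11]
1 175 390 [ 0.57  0.19 -0.21  1.52  0.04  1.44 -1.29]
1 175 303 [ 0.56  0.23 -0.19  1.66  0.05  1.25 -1.3 ]
1 175 232 [ 0.54  0.28 -0.17  1.76  0.05  1.11 -1.3 ]
-1 221.1 390 [ 1.26  0.69 -1.32  1.24  0.67  1.67  2.38]
-1 221.1 303 [ 1.29  0.76 -1.32  1.38  0.73  1.54  2.32]
-1 221.1 232 [ 1.3   0.84 -1.33  1.48  0.81  1.45  2.26]
-1 200 390 [ 1.32  0.58 -1.31  1.38  0.56  1.6   1.99]
-1 200 303 [ 1.34  0.65 -1.32  1.52  0.63  1.46  1.92]
-1 200 232 [ 1.34  0.74 -1.32  1.61  0.73  1.37  1.85]
-1 184 390 [ 0.98  0.28 -0.69  1.47  0.18  1.46  1.93]
-1 184 303 [ 1.    0.33 -0.71  1.61  0.22  1.29  1.9 ]
-1 184 232 [ 1.    0.39 -0.72  1.7   0.28  1.15  1.85]
-1 175 390 [ 0.95  0.25 -0.68  1.49  0.16  1.45  1.75]
-1 175 303 [ 0.96  0.3  -0.69  1.64  0.2   1.28  1.71]
-1 175 232 [ 0.96  0.36 -0.7   1.73  0.26  1.14  1.67]
s 1
t 2.52 [ 538.6 -373.6  389.1] F [-0.  -0.2 -0.6] grip 0.997 0.0
wrist knob [(0.81, [539.9, -373.3, 314.5]), (0.15, [633.4, -447.2, -2.4])]
wrist stand [(0.55, [662.3, -267.5, 1.7]), (0.43, [539.6, -371.2, 313.7])]
wrist bail_top [(0.66, [508.7, -258.3, 188.7])]
wrist hook_seat [(0.64, [528.4, -358.0, 234.2])]
top knob [(0.88, [541.2, -368.8, 314.9])]
side knob [(0.56, [542.6, -374.4, 313.4])]
t 2.98 [ 539.9 -372.2  390. ] F [-0.3 -0.7  0.7] grip 0.999 0.0
```

Run:
```python
from h import *
robot.servo_line([540.5,-372.3,304],feed=80); st()
grip(0.0,30); st()
look("side",["knob","hook_seat"],"s2.png")
im,ci=look("wrist",["hook_seat"],"w2.png")
```

```text
t 4.2 [ 540.8 -372.5  304.7] F [-0.4 -0.6  0.1] grip 1.002 0.0
t 5.28 [ 540.5 -372.3  304. ] F [0.8 0.7 0.1] grip 0.246 29.92221143281938
side knob [(0.85, [539.8, -376.3, 315.5])]
side hook_seat [(0.8, [530.9, -360.5, 236.5])]
wrist hook_seat [(0.8, [532.3, -357.9, 230.0])]
```

View pics/s2.png

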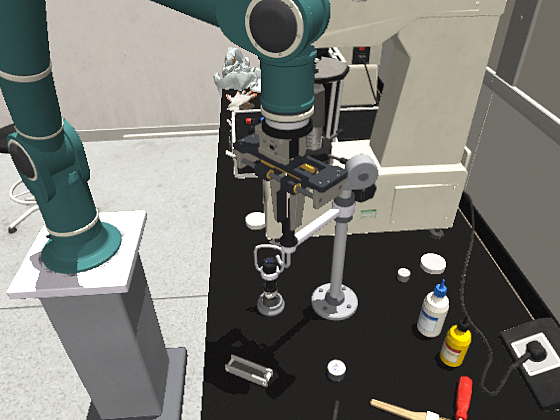

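```bash
cat >> h.py <<'E'
PHI0=np.arctan2(-372.3-P[1],540.5-P[0])+2*np.pi; R0=np.hypot(540.5-P[0],-372.3-P[1])
def swing(d0,d1,z,step=5,feed=45):
    n=max(1,int(np.ceil(abs(d1-d0)/step)))
    for d in np.linspace(d0,d1,n+1)[1:]:
        p=np.radians(d); robot.servo_line([*kn(p,R0),z],feed=feed,rotation=rot(p,1))
E
python3 - <<'E'
from h import *
d0=np.degrees(PHI0); print(d0,R0)
robot.servo_line([540.5,-372.3,270],feed=50); st()
robot.servo_line([540.5,-372.3,236],feed=50); st()
swing(d0,198,236); st()
look("side",["knob","hook_seat","bail_top"],"s3.png")
look("top",["hook_seat","bail_top"],"t3.png")
look("wrist",["hook_seat","bail_top"],"w3.png"); st()
E
```

```text
221.23206233008375 163.55378320295745
t 6.36 [ 540.7 -373.5  271.6] F [-1.6 -1.7  7.6] grip 0.25 30.16830645799928
t 7.19 [ 540.9 -373.8  238. ] F [-2.3 -0.4  8.6] grip 0.247 30.217093777761193
t 9.4 [ 507.5 -316.3  237.8] F [-4.2 -0.5  8.5] grip 0.248 30.23616041538844
side knob [(0.65, [507.5, -320.8, 249.1])]
side hook_seat [(0.63, [503.7, -304.0, 171.2]), (0.5, [514.3, -258.1, -0.8])]
side bail_top [(0.68, [511.8, -265.8, 190.4])]
top hook_seat []
top bail_top []
wrist hook_seat [(0.66, [503.5, -301.9, 166.4]), (0.35, [661.4, -266.2, 2.8])]
wrist bail_top [(0.8, [510.4, -256.8, 189.8])]
t 9.9 [ 507.5 -316.5  237.7] F [-3.3 -0.9  8.5] grip 0.247 30.242005821769453
```

View pics/s3.png

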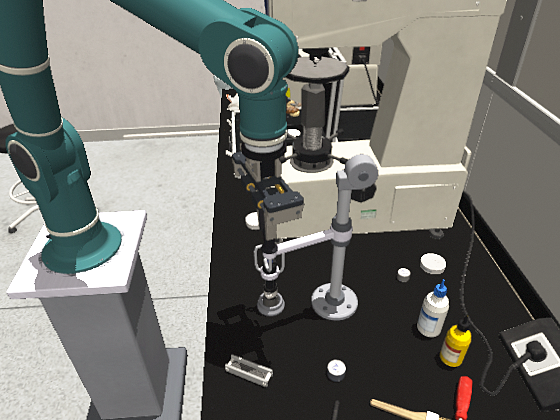

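View pics/w3.png

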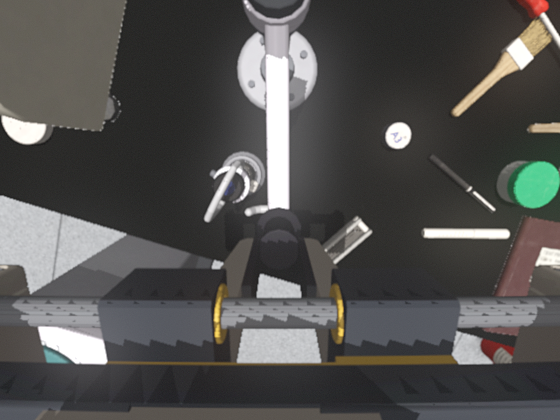

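The side view shows the hook lowered with the arm near the bail, around (270,250). The wrist view shows the bail's bar slanting from about (208,215) to (237,170), with the hook's tip to its right at (250,210). I'll zoom in to measure the bar's line.

Run:
```python
from h import *
im=cv2.imread("pics/w3.png"); cv2.imwrite("pics/w3c.png",cv2.resize(im[140:240,180:300],None,fx=6,fy=6,interpolation=cv2.INTER_CUBIC))
import pickle; ci=viewer.camera_info("wrist"); pickle.dump(ci,open("ci3.pkl","wb"))
```

```text
(no output)
```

View pics/w3c.png

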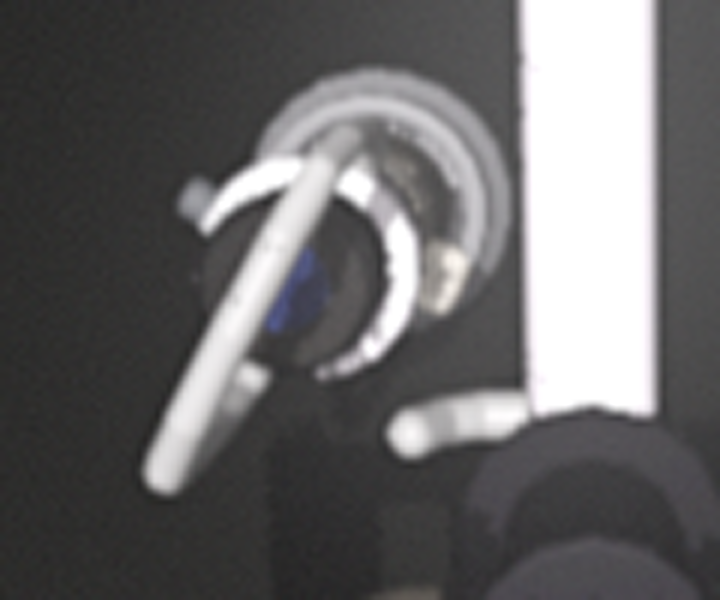

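Run:
```python
from h import *
import pickle
from scipy.optimize import fsolve
ci=pickle.load(open("ci3.pkl","rb"))
def onz(c,z):
    t=np.array([180+c[0]/6,140+c[1]/6]); return fsolve(lambda a:pix([a[0],a[1],z],ci)-t,[510,-280])
A=onz((165,472),187);B=onz((328,170),187);M=onz((246,320),189);T=onz((408,432),176)
print("ends",A,B,"mid",M,"tip",T)
for X in (A,B,M,T):
    v=X-P; print(np.hypot(*v).round(1),np.degrees(np.arctan2(v[1],v[0]))%360)
u=(B-A)/np.hypot(*(B-A)); print("bar dir",np.degrees(np.arctan2(-u[1],-u[0]))%360)
# where r of tip meets the bar
from numpy import linspace
rt=np.hypot(*(T-P)); s=[(abs(np.hypot(*(A+u*k-P))-rt),k) for k in linspace(-10,70,800)]; X=A+u*min(s)[1]; print("cross",X,min(s)[1],np.degrees(np.arctan2(*(X-P)[::-1]))%360)
```

```text
ends [ 486.64064137 -255.62928083] [ 537.68193958 -266.70759512] mid [ 513.27507694 -261.45993437] tip [ 500.95708592 -288.48557374]
177.1 177.12862690773733
125.8 181.00520470152395
150.3 178.8406773341051
164.3 188.39424728291561
bar dir 167.75411429133257
cross [ 499.27512784 -258.37154674] 12.92866082603254 177.86285936869362
```

Run:
```python
from h import *
swing(198,191,236,step=4,feed=35); st()
swing(191,183,236,step=4,feed=25); st()
look("side",["hook_seat","bail_top"],"s4.png")
look("wrist",["hook_seat","bail_top"],"w4.png"); st()
a=cv2.imread("pics/s4.png")[210:330,200:370];b=cv2.imread("pics/w4.png")[100:260,150:350]
cv2.imwrite("pics/c4.png",np.hstack([cv2.resize(a,(400,282),interpolation=2),cv2.resize(b,(352,282),interpolation=2)]))
```

```text
t 10.77 [ 502.3 -296.8  237.6] F [-4.  -1.   8.8] grip 0.247 30.2385548187533
t 11.98 [ 499.4 -273.8  237.4] F [-5.  -0.2  7.9] grip 0.246 30.24272706202151
side hook_seat [(0.7, [498.1, -260.4, 171.2]), (0.2, [513.2, -262.1, 189.1])]
side bail_top [(0.8, [509.9, -260.3, 188.8])]
wrist hook_seat [(0.96, [497.5, -258.6, 168.4])]
wrist bail_top [(0.57, [510.5, -260.7, 188.2])]
t 12.28 [ 499.3 -273.9  237.4] F [-5.9  0.3  9.2] grip 0.247 30.24273021335702
```

View pics/c4.png

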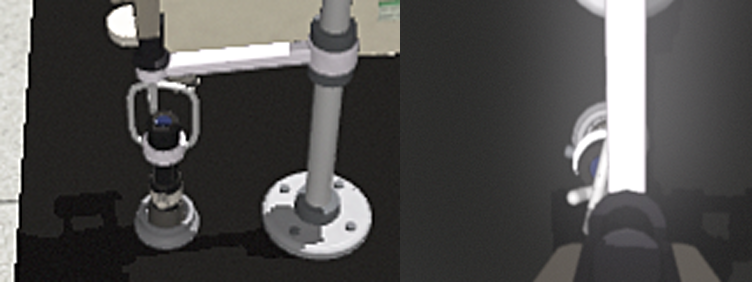

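The tip (crop pixel 575,197) has passed under and beyond the bar (about 598,180), and the stem is still on the near side, so the bar lies in the mouth. Now I'll ease the hook up.

Run:
```python
from h import *
x,y=kn(np.radians(183),R0); r=rot(np.radians(183),1)
for i,z in enumerate((250,258,266,276,290)):
    robot.servo_line([x-0.4*(i+1),y,z],feed=22); st()
robot.hold(0.3)
look("side",["hook_seat","bail_top","microscope"],"s5.png")
look("wrist",["hook_seat","bail_top"],"w5.png")
a=cv2.imread("pics/s5.png")[180:330,200:370];b=cv2.imread("pics/w5.png")[100:260,150:350]
cv2.imwrite("pics/c5.png",np.hstack([cv2.resize(a,(400,353),interpolation=2),cv2.resize(b,(400,353),interpolation=2)]))
```

```text
t 13.07 [ 499.4 -273.8  251.5] F [-3.5  0.1  8.4] grip 0.25 30.22062435282635
t 13.58 [ 499.3 -273.7  259.1] F [-2.1 -1.   5.8] grip 0.248 30.12103114067827
t 14.1 [ 499.2 -273.3  266.5] F [-1.2 -0.4  5.3] grip 0.251 30.110990551163468
t 14.71 [ 499.1 -273.   276.3] F [ 1.4 -0.   5. ] grip 0.246 30.09471214816287
t 15.49 [ 498.9 -272.9  290.5] F [4.3 0.2 4.7] grip 0.247 30.073118191653236
side hook_seat [(0.85, [501.1, -258.3, 224.4])]
side bail_top [(0.65, [510.5, -263.7, 220.1])]
side microscope [(0.64, [500.6, -258.8, 36.5])]
wrist hook_seat [(0.84, [498.8, -257.8, 221.9]), (0.57, [450.7, -435.2, 1.9])]
wrist bail_top [(0.81, [512.2, -257.0, 220.4])]
```

View pics/c5.png

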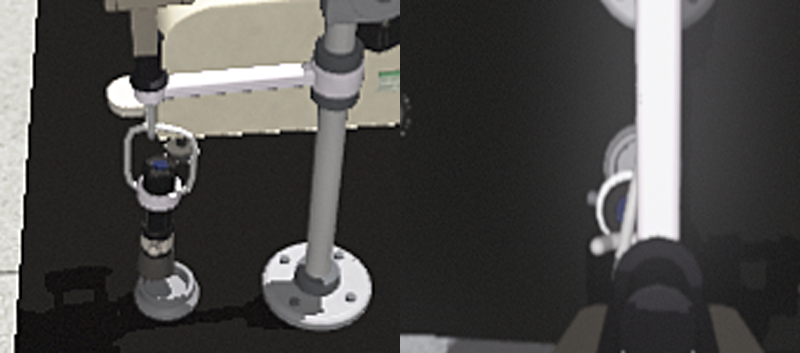

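The microscope hangs in the hook, with its bar in the mouth and its foot just out of the cup. The upward force has dropped by its weight. I'll go on to the top stop and find it by force.

Run:
```python
from h import *
x,y=kn(np.radians(183),R0); x-=1.2
robot.servo_line([x,y,300],feed=20); st()
for z in (302,303,304,305,306,307):
    robot.servo_line([x,y,z],feed=10); robot.hold(0.3)
    F=np.mean([robot.observe()["contact_force"] for _ in range(5)],axis=0); st()
    if F[2]<-0.5: break
robot.hold(1.0); st()
look("side",["knob","hook_seat","microscope"],"s6.png"); look("top",["knob"])
```

```text
t 16.79 [ 499.  -272.9  300. ] F [ 4.5 -0.6  3.8] grip 0.248 30.060534438364357
t 17.44 [ 499.1 -272.9  301.7] F [ 4.4 -0.1  1.8] grip 0.25 29.996403974264467
t 17.99 [ 499.2 -272.9  302.4] F [ 6.7 -0.1  0.9] grip 0.247 29.92777027971897
t 18.54 [ 499.3 -272.7  302.9] F [ 6.8 -0.7 -1.4] grip 0.241 29.860414887425577
t 19.54 [ 499.3 -272.7  302.9] F [ 7.2 -1.1 -2.1] grip 0.248 29.860397463680783
side knob [(0.79, [497.9, -277.6, 312.6])]
side hook_seat [(0.68, [499.7, -262.9, 236.8])]
side microscope [(0.95, [491.7, -258.5, 52.8])]
top knob [(0.39, [664.9, -262.4, 284.4])]
```

Run:
```python
from h import *
x,y=kn(np.radians(183),R0); x-=1.2; z=303.4
for _ in range(5):
    x+=0.5; robot.servo_line([x,y,z],feed=10); robot.hold(0.2)
    if st()["contact_force"][0]<1: break
grip(0.28,5); robot.hold(1.5); st()
ims=[]
for k in range(4):
    ims.append(viewer.read_camera("side")); r=viewer.silhouettes("microscope","side"); 
    m=r[0]["mask"]; print(k,round(r[0]["confidence"],2),np.argwhere(m).mean(0).round(2)); robot.hold(0.35)
```

```text
t 20.29 [ 499.3 -272.8  302.7] F [ 4.6  0.1 -0.8] grip 0.245 29.906130573535847
t 20.74 [ 499.5 -273.   303.1] F [ 3.   1.2 -1.2] grip 0.247 29.891870152696356
t 21.19 [ 499.7 -273.2  303.2] F [-0.9 -0.5 -0.1] grip 0.246 29.91718898155341
t 22.94 [ 500.5 -273.1  303.4] F [ 1.4 -0.3 -0.4] grip 0.274 0.15249300638060959
0 0.98 [261.44 265.48]
1 0.61 [261.29 265.4 ]
2 0.64 [262.5  265.73]
3 0.76 [261.49 265.85]
```

Nothing is moving, and the fingers have just loosened with the hook at its stop. I'll open fully, withdraw upward and check.

Run:
```python
from h import *
grip(0.7); st()
o=robot.observe(); p=np.array(o["tcp_pos"])
robot.servo_line([p[0],p[1],420],feed=80); robot.hold(2.5); st()
for k in range(5):
    im=viewer.read_camera("side")
    r=viewer.silhouettes("microscope","side"); print(np.argwhere(r[0]["mask"]).mean(0).round(2) if r else None); robot.hold(0.27)
N=["knob","hook_seat","bail_top","microscope"]
look("side",N,"s7.png"); look("wrist",N,"w7.png"); st()
a=cv2.imread("pics/s7.png");b=cv2.imread("pics/w7.png")
cv2.imwrite("pics/c7.png",np.hstack([a[120:390,180:380].repeat(2,0).repeat(2,1),cv2.resize(b,(400,540))[:, :]]))
```

```text
t 25.46 [ 500.5 -273.1  303.4] F [0.3 0.3 0.5] grip 0.702 0.0
t 29.57 [ 500.5 -273.1  420. ] F [ 0.2 -0.8  0.5] grip 0.702 0.0
[264.46 265.17]
[262.68 265.46]
[262.14 265.63]
[262.66 265.2 ]
[262.68 265.57]
side knob [(0.77, [500.9, -278.8, 315.4])]
side hook_seat [(0.86, [499.1, -259.6, 232.6]), (0.5, [500.0, -273.7, 313.8])]
side bail_top [(0.67, [513.1, -262.1, 232.1])]
side microscope [(0.77, [494.6, -261.4, 50.2])]
wrist knob [(0.67, [499.1, -273.8, 312.0]), (0.17, [507.8, -258.0, 3.5])]
wrist hook_seat [(0.92, [497.8, -260.6, 231.7])]
wrist bail_top [(0.45, [510.5, -261.9, 231.3])]
wrist microscope [(0.8, [490.6, -263.3, 50.5])]
t 31.9 [ 500.5 -273.1  420. ] F [-0.1 -0.5 -0.6] grip 0.698 0.0
```

View pics/c7.png

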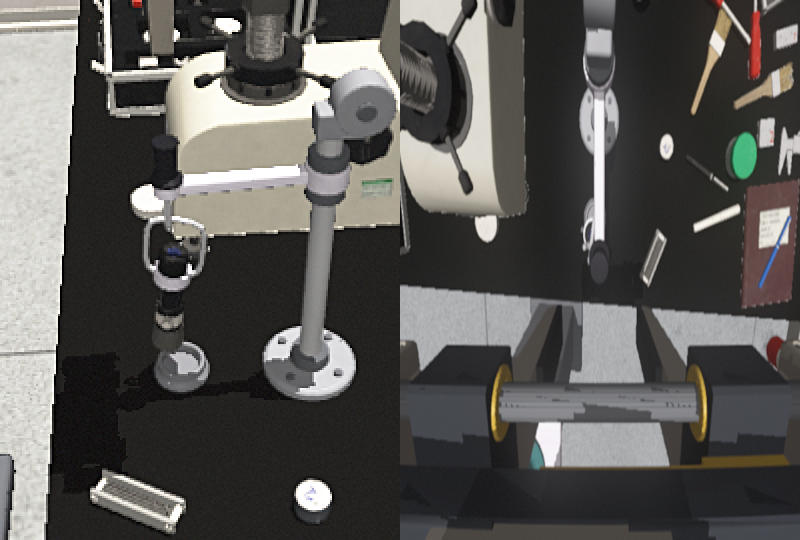

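The hook is fully up (knob z about 315). The microscope hangs still from its bail, its foot at z about 50 and clear of the 22 mm cup. The gripper is clear and the bystanders are where they were.

```bash
python3 -c "
from cell import robot
print(robot.job_done())"
```

```text
the job is handed in; nothing more can be done
None
```

The microscope hangs still from the fully raised hook, clear of its cup, and the job was handed in at about 32 s with the robot touching nothing.

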